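Tip the tuff block over and butt it against the slate

TASK

Push the standing yellow tuff block over with the fingertips so that it falls towards the slate slab held in the bar clamp, then push it along the bench until its red-painted end sits square and flush against the face of the slate. Never pick the block up, press only gently against the slate, and leave everything else on the bench where it is; finish with the gripper clear of everything.

Things in the scene. Friction and masses are not known exactly. Their poses are not given: they have to be found in the camera images.
- tuff: Loose yellow tuff block, 60 (own x) x 45 (own y) x 100 mm (own z), 0.28 to 0.52 kg, standing on end at the start, its 60 mm wide faces within 12 degrees of parallel to the slate. Origin: centre of its lower, unpainted end; own z runs to the red end. Pushed high on the wide face away from the slate, it tips about its lower edge and falls by itself past 25 degrees
- tuff_top (a point): Centre of the block's red-painted end (the top at the start, 100 mm from the body origin). When the block lies on a wide face it is 45 mm high, this point and the body origin are both 22.5 mm above the bench, and it slides when pushed with about 1.5 to 6 N
- clamp: Fixed bar clamp holding a slate slab upright. Origin on the bench below the slab's middle, own x along the slab, own y square to its faces. Cast jaws at own x +-125 mm (28 long, 34 wide, 100 mm high; feet 40 x 80 x 8 mm), a cast block at +172 mm (67 mm high), red screw handle out to x +245 mm, 50 mm up. The tuff stands on one side (own y + or -), the tube rack on the other
- slate (a point): Centre of the dark grey slate slab, 75 mm above the bench; axes as the clamp's. The slab is 220 mm long (own x), 14 mm thick (faces at own y +7 and -7 mm) and reaches from 20 to 130 mm above the bench, on a steel bar 10 mm wide. At the start the tuff block is about 190 to 220 mm from it
- rack: White plastic tube rack with capped sample tubes, 140 mm (own x) x 60 mm x 86 mm high, loose, on the other side of the slate; leave alone. Origin at the centre of its underside
- tray: Blue enamel tray, 120 x 160 mm, 25 mm high, loose; leave alone. Origin at the centre of its underside
- plumb_bob: Brass plumb bob standing point up, 36 mm across, 96 mm high, loose; leave alone. Origin at the centre of its underside
- core: Dark grey drill-core piece standing on end, 50 mm across, 90 mm high, loose; leave alone. Origin at the centre of its underside
- jar: Clear sample jar, 60 mm across, 80 mm high, loose; leave alone. Origin at the centre of its underside
- hammer: Hammer lying on the bench, handle along own x, loose; leave alone
Mind the look-alikes: they are no part of the job. What is meant by the tuff is not purple or turquoise, and is the larger of those in its own colour.

How it is judged:
By the outcome, as a careful person would: the job done as asked, in the order asked, and still so for the second after the job is handed in, with the robot touching nothing.
It also fails if it takes over 56 s, if anything falls off the work surface, if the arm or the gripper's body presses on something with over 40 N, if the wrist force passes 120 N, or if a joint passes its speed limit or range.

ROBOT

A 6-joint arm with a two-finger parallel gripper is mounted at the origin on the work surface. World frame = base frame: x ahead of the robot, y to its left, z up, the work surface at z = 0. Lengths are in mm, angles in rad, forces in N, time in s.
With the tool pointing down it reaches from about 300 to 950 mm from the base axis. Payload 3.1 kg.
Tool frame: the origin (TCP) lies between the finger pads; the fingertips stand 19 mm ahead of it and the grasp point (between the pads) is the TCP; y points along the fingers, z is the direction in which the jaws open and shut, and the axes are right-handed (so a half turn about y gives the same grasp; the last joint's range is limited). The gripper opens to 85 mm and grips with 20 to 120 N. Pads are 22 mm wide; open, the fingers measure 114 mm over their backs; the gripper's body (76 mm by 85 mm) begins 54 mm behind the grasp point. The pads swing forward as they close: fully open they stand 13 mm farther back than shut.
Start: joints at [-1.282, 0.308, 1.634, -0, 1.2, -0.07], TCP at [219.443, -585.215, 250.272] pointing down, gripper open.
Joint ranges: [-3.06, 3.06], [-0.79, 1.96], [0.05, 2.63], [-1.19, 4.34], [0.05, 2.64], [-2.94, 2.94]. Speed limits (rad/s): [2.79, 2.79, 3.14, 3.14, 3.14, 3.14].

INTERFACE

Orientations are given as a unit quaternion [x, y, z, w].
In Python, from workcell import observe, capture, calibration, bot, cut_out gives the robot as it stands. The module is installed in compiled form; this text tells all that it offers.
- The arm moves only by the shell command python3 -m jog 'ROWS' [FORCE]. ROWS is a JSON object of lists of equal length, an entry for each row: "rotation": the turn, a rotation vector about the world's x, y, z in degrees, a list of three; "slide": the shift along the world's x, y, z in m, a list of three; "grip": the finger opening in m, from 0 to 0.0854. In form: {"rotation": [[wx, wy, wz], ...], "slide": [[x, y, z], ...], "grip": [grip, ...]}. A call has 1 to 10 rows; each row shifts and turns the pose as measured when the row begins; what a row does not reach is not made up. A row lasts 1/10 s, in which the tool goes at most 50 mm and 8.59 degrees, less where a joint would pass 70% of its speed; a pose out of reach is approached as far as the arm can. A call is refused whole if a number of a shift passes 0.05 or a number of a turn 8.59, either way. A call with a gripper value outside its range is refused whole. The fingers move at their own pace and stop on an object; FORCE is the grip in N (left out, the last holds). Time passes only in rows, so rows that do not move let the fingers close. It gives the time, the measured TCP pose, the force and the opening at its end, in the units of the state.
- observe(): the state, without advancing time (a new reading comes with each control period).
- capture(name): name is "scene" or "top"; returns the picture (480x640x3 uint8, red, green, blue); there is no depth.
- calibration(name): a dict with "vfov" (degrees; the focal length in pixels is half the picture's height over the tangent of half this angle, whatever the lens; pixels are square), "cx", "cy" (the principal point, pixels), "origin" and "rotation" of the camera in the world. Camera axes: x right, y down, z forward; pixel columns grow to the right and rows downward; lengths in mm; the calibration is good to about 2 mm. A picture is of the moment at which its call begins. calibration takes no time and is no camera call.
- bot.close_job(): hands the job in, once; it reports no verdict.
Trained networks look in the newest picture that a camera, given by its name, has taken for a name from the list of things; names that differ only in an ending like _2 or _b are one class to them, and where a whole thing is asked for, a point or a joint stands for the part that bears it (a point fixed in the world has none). Each returns a list of dicts, best first, with "score" (0 to 1); they miss things now and then, are a little off and sometimes report something else, mostly with a low value. They report only what shows in the picture. A call takes as long as a camera call. They do not tell look-alikes from the thing itself.
- cut_out(camera, target): "pixels" (480x640 bool, what is visible of it) and "box" ([left, top, right, bottom] in pixels, round what is visible of it).
The state is a dict: "t": time; "joint_positions": joint angles; "qvel": joint speeds; "tau": joint torques, N m; "ee_pos": TCP position; "tool_rot": TCP orientation; "force": force on the tool from outside, world axes, zero at the start; "ft_torque": the same for the moment, N m; "gripper_width": finger opening in mm.
Only numpy, scipy, OpenCV 4.12 (cv2) and the standard library are available. Lean on these libraries where they do the work, as an engineer would, in place of code of your own. Each camera call takes 0.05 s, during which the arm holds its last target.

## Working session

There is one attempt and no reset: what is moved stays moved. The work goes in short steps, Python scripts to look and compute and a shell command to move; the robot and the scene stay as the last step left them, time stands still between calls to the robot, and variables do not carry over. Pictures are saved under pics/ and viewed, and the job is handed in when it is done.

```bash
mkdir -p pics; ls
python3 - <<'E'
from workcell import observe, capture, calibration
import cv2
for n in ("scene","top"):
    im=capture(n); cv2.imwrite(f"pics/{n}0.png",im[:,:,::-1]); print(n,calibration(n))
print(observe())
E
```

```text
pics
scene {'vfov': 47.25069017692391, 'cx': 311.9722365176923, 'cy': 244.877261224831, 'origin': array([1257.74396517,  599.45095479, 1002.61183158]), 'rotation': array([ 0.3759419 ,  0.83662548, -0.358945  , -0.17286986])}
top {'vfov': 54.132121420368655, 'cx': 309.4767526494558, 'cy': 235.873903942863, 'origin': array([ 251.22107   ,   -4.63670803, 1342.59968242]), 'rotation': array([ 0.71097497, -0.69501848,  0.07535444, -0.07606324])}
{'t': 0.1, 'joint_positions': array([-1.28169965e+00,  3.08923057e-01,  1.63505822e+00,  6.78409502e-06,
        1.19976178e+00, -6.97009724e-02]), 'qvel': array([-0.00071472, -0.00227972, -0.00110823,  0.00226381,  0.00233505,
       -0.00072279]), 'tau': array([ 1.16212223e-04, -4.16404903e+01, -2.77645129e+01, -1.16381934e-04,
        4.01234283e-03,  1.12774549e-05]), 'ee_pos': array([ 219.23690606, -584.51410511,  249.15921483]), 'tool_rot': array([-0.12625486,  0.69651424, -0.69500232,  0.12609283]), 'force': array([-0.44470355,  0.15998514, -0.44851407]), 'ft_torque': array([ 0.00899382, -0.00195018,  0.02756428]), 'gripper_width': 85.41988680790007}
```

View pics/scene0.png

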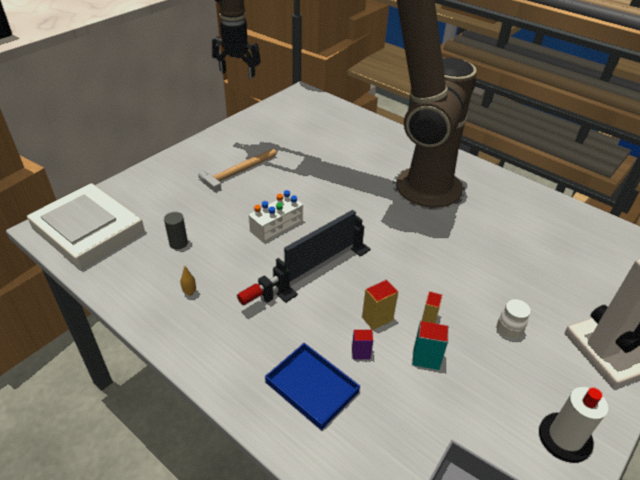

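View pics/top0.png

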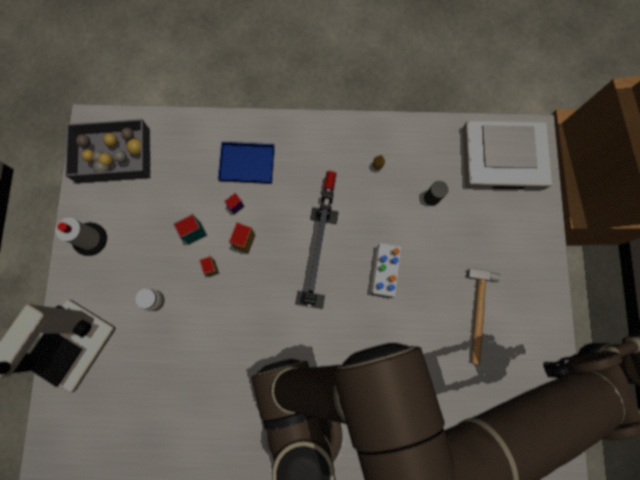

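The top view shows the tuff at about (241,236), beside three look-alikes: turquoise at (190,229), purple at (233,203) and a small yellow block at (208,266). The slab runs from (308,298) to (329,200), the rack is at (386,270) and the tray at (246,162). In the scene view the tuff is at (380,303).

```bash
cat > h.py <<'E'
import numpy as np, cv2
from scipy.spatial.transform import Rotation as R
from workcell import observe, capture, calibration, cut_out
def proj(n,P):
    c=calibration(n); f=240/np.tan(np.radians(c['vfov']/2))
    p=(np.atleast_2d(P)-c['origin'])@R.from_quat(c['rotation']).as_matrix()
    return np.c_[c['cx']+f*p[:,0]/p[:,2], c['cy']+f*p[:,1]/p[:,2]]
def back(n,uv,z):
    c=calibration(n); f=240/np.tan(np.radians(c['vfov']/2))
    uv=np.atleast_2d(uv)
    d=np.c_[(uv[:,0]-c['cx'])/f,(uv[:,1]-c['cy'])/f,np.ones(len(uv))]@R.from_quat(c['rotation']).as_matrix().T
    return c['origin']+d*((z-c['origin'][2])/d[:,2])[:,None]
def box(x,y,yaw,lo,hi):
    c,s=np.cos(yaw),np.sin(yaw); o=[]
    for a in (lo[0],hi[0]):
        for b in (lo[1],hi[1]):
            for z in (lo[2],hi[2]): o.append([x+c*a-s*b,y+s*a+c*b,z])
    return np.array(o)
def sil(n,boxes,S=4):
    m=np.zeros((480*S,640*S),np.uint8)
    for b in boxes:
        h=cv2.convexHull(((proj(n,b)+.5)*S).astype(np.float32))
        cv2.fillConvexPoly(m,np.round(h).astype(np.int32),255)
    return cv2.resize(m,(640,480),interpolation=cv2.INTER_AREA)/255.
E
python3 - <<'E'
from h import *
import pickle
D={}
for n in ("scene","top"):
    D[n]=capture(n)
    for t in ("tuff","clamp"):
        for i,r in enumerate(cut_out(n,t)):
            print(n,t,r['score'],r['box'],r['pixels'].sum()); D[n,t,i]=r
pickle.dump(D,open('d0.pkl','wb'))
for n in("scene","top"):
    im=D[n].copy()[:,:,::-1]
    for k,v in D.items():
        if isinstance(k,tuple) and k[0]==n:
            cs,_=cv2.findContours(v['pixels'].astype(np.uint8),0,1); im=np.ascontiguousarray(im); cv2.drawContours(im,cs,-1,(255,255,0) if k[1]=='tuff' else (255,0,255),1)
    u0,v0=(220,190) if n=='scene' else (160,150)
    cv2.imwrite(f'pics/cut_{n}.png',cv2.resize(im[v0:v0+190,u0:u0+260],None,fx=3,fy=3,interpolation=0))
E
```

```text
scene tuff 0.96 [351.3, 328.6, 371.9, 357.5] 553
scene tuff 0.85 [422.9, 291.9, 441.2, 321.4] 426
scene tuff 0.84 [414.1, 318.6, 449.5, 370.4] 1392
scene tuff 0.77 [364.2, 282.0, 396.1, 330.8] 1276
scene clamp 0.93 [235.8, 208.9, 367.4, 303.8] 4633
top tuff 0.9 [231.0, 220.5, 255.8, 252.5] 546
top tuff 0.82 [201.2, 259.2, 219.0, 276.8] 267
top tuff 0.76 [175.8, 214.9, 203.6, 241.8] 570
top tuff 0.59 [226.0, 195.2, 246.2, 213.4] 234
top clamp 0.79 [297.5, 168.9, 339.1, 307.9] 1507
top clamp 0.68 [466.7, 266.9, 501.1, 364.3] 1105
top clamp 0.2 [218.0, 141.2, 274.3, 187.0] 2242
```

View pics/cut_scene.png

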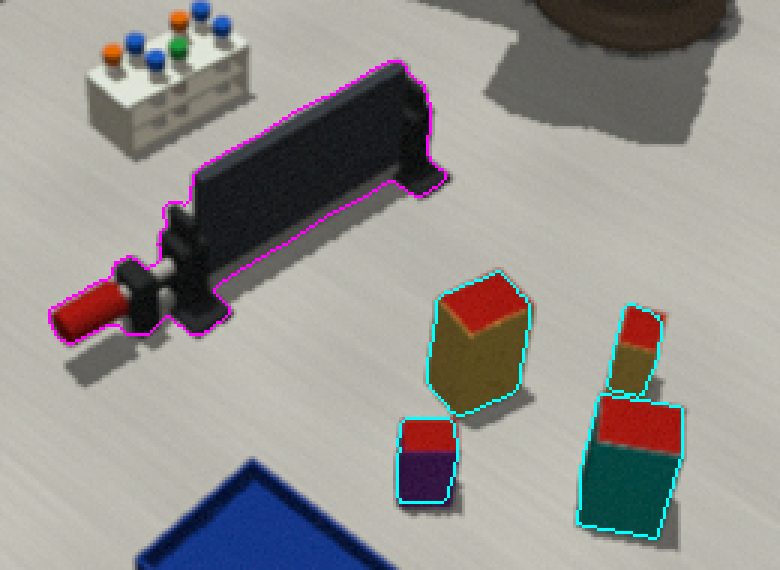

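View pics/cut_top.png

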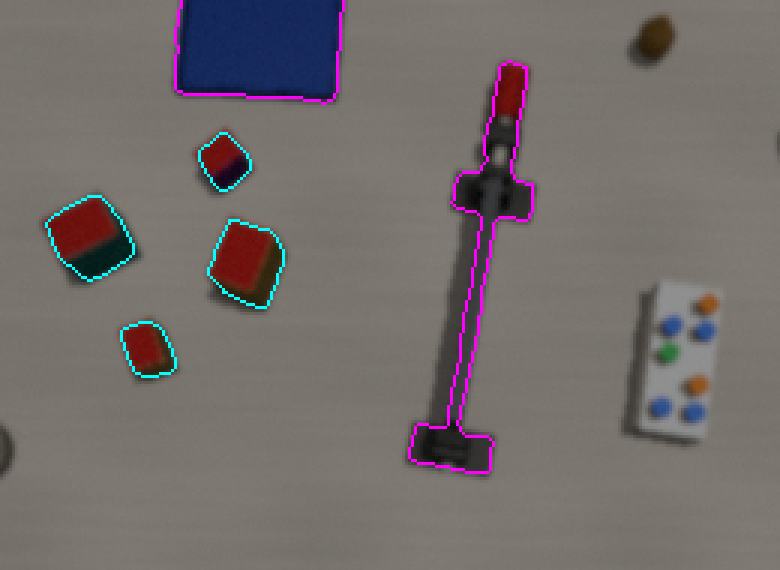

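```bash
cat > fit.py <<'E'
from h import *
import pickle
from scipy.optimize import minimize
D=pickle.load(open('d0.pkl','rb'))
TU=[([-30,-22.5,0],[30,22.5,100])]
CL=[([-110,-7,20],[110,7,130]),([-139,-17,0],[-111,17,100]),([111,-17,0],[139,17,100]),([-145,-40,0],[-105,40,8]),([105,-40,0],[145,40,8]),([-125,-5,8],[172,5,20]),([158,-17,0],[186,17,67]),([186,-10,40],[245,10,60])]
def fit(parts,masks,p0,sx=(10,10,.1)):
    def cost(q,full=False):
        p=np.array(p0)+q*np.array(sx)
        t=0
        for n,m in masks:
            s=sil(n,[box(*p,*b) for b in parts]); 
            t+=np.abs(cv2.GaussianBlur(s,(0,0),1)-cv2.GaussianBlur(m.astype(float),(0,0),1)).sum()/m.sum()
        return t
    best=None
    for s in [(0,0,0),(.7,-.5,1),(-.6,.6,-1)]:
        r=minimize(cost,np.array(s,float),method='Nelder-Mead',options=dict(xatol=.005,fatol=1e-4,initial_simplex=np.array(s)+np.vstack([np.zeros(3),np.eye(3)])))
        if best is None or r.fun<best.fun: best=r
    return np.array(p0)+best.x*np.array(sx),best.fun
if __name__=="__main__":
    tm=[('scene',D['scene','tuff',3]['pixels']),('top',D['top','tuff',0]['pixels'])]
    cm=[('scene',D['scene','clamp',0]['pixels']),('top',D['top','clamp',0]['pixels'])]
    t0=back('top',[[241,236]],90)[0]; c0=back('top',[[318,250]],60)[0]; print(t0,c0)
    for nm,ms in (('both',(0,1)),('scene',(0,)),('top',(1,))):
        for yaw in (-.1,):
            print(nm,'tuff',fit(TU,[tm[i] for i in ms],[t0[0],t0[1],-.4]))
        print(nm,'clamp',fit(CL,[cm[i] for i in ms],[c0[0],c0[1],-.1]))
E
python3 fit.py
```

```text
[519.51101696 186.53599152  90.        ] [491.0758016  -24.72227914  60.        ]
both tuff (array([ 5.24560152e+02,  1.88705545e+02, -2.96859204e-01]), np.float64(0.16183508638621896))Traceback (most recent call last):
  File "fit.py", line 27, in <module>
    print(nm,'clamp',fit(CL,[cm[i] for i in ms],[c0[0],c0[1],-.1]))
                     ~~~^^^^^^^^^^^^^^^^^^^^^^^^^^^^^^^^^^^^^^^^^^
  File "fit.py", line 17, in fit
    r=minimize(cost,np.array(s,float),method='Nelder-Mead',options=dict(xatol=.005,fatol=1e-4,initial_simplex=np.array(s)+np.vstack([np.zeros(3),np.eye(3)])))
    res = _minimize_neldermead(fun, x0, args, callback, bounds=bounds,
                               **options)
    fxcc = func(xcc)
    fx = function(np.copy(x), *(wrapper_args + args))
  File "fit.py", line 12, in cost
    s=sil(n,[box(*p,*b) for b in parts]);
  File "h.py", line 22, in sil
    h=cv2.convexHull(((proj(n,b)+.5)*S).astype(np.float32))
                       ~~~~^^^^^
  File "h.py", line 5, in proj
    c=calibration(n); f=240/np.tan(np.radians(c['vfov']/2))
ValueError: time passes only in moves, steps and waits
```

```bash
python3 - <<'E'
s=open('h.py').read()
s=s.replace("def proj","import functools\ncal=functools.lru_cache(None)(calibration)\ndef proj",1).replace("c=calibration(n)","c=cal(n)")
open('h.py','w').write(s)
E
python3 fit.py; python3 -c "
from h import *
print(observe()['t'])"
```

```text
[519.51101696 186.53599152  90.        ] [491.0758016  -24.72227914  60.        ]
both tuff (array([ 5.24560152e+02,  1.88705545e+02, -2.96859204e-01]), np.float64(0.16183508638621896))
both clamp (array([ 4.83967604e+02, -2.34369810e+01, -1.43922513e-01]), np.float64(0.23790905368230603))
scene tuff (array([ 5.25350498e+02,  1.86641102e+02, -2.29270994e-01]), np.float64(0.0653145639800926))
scene clamp (array([ 4.85822539e+02, -2.55019967e+01, -1.38490661e-01]), np.float64(0.08586135952823029))
top tuff (array([ 5.22809416e+02,  1.89250669e+02, -3.25315040e-01]), np.float64(0.07410855218309784))
top clamp (array([ 4.84082118e+02, -2.32072548e+01, -1.42084287e-01]), np.float64(0.13646333142160885))
0.4
```

Run:
```python
from h import *
o=observe(); M=R.from_quat(o['tool_rot']).as_matrix(); print(M.round(3), o['ee_pos'])
z=M[:,2]; print('open axis yaw deg',np.degrees(np.arctan2(z[1],z[0])))
yc=-.141;C=np.array([484.5,-24.5])
def cl(p): d=p-C; c,s=np.cos(yc),np.sin(yc); return np.array([c*d[0]+s*d[1],-s*d[0]+c*d[1]])
for nm,uv,z in (('purple',(233,201),50),('turq',(188,226),100),('smally',(207,264),55),('jar',(149,299),60),('tray',(246,162),20),('rack',(387,270),80)):
    p=back('top',[uv],z)[0,:2]; print(nm,p.round(),cl(p).round())
print(cl(np.array([524.5,188])))
```

```text
[[-0.936 -0.     0.351]
 [-0.351  0.    -0.936]
 [ 0.    -1.    -0.   ]] [ 219.39226362 -585.11509561  250.08085446]
open axis yaw deg -69.44090883810742
purple [630. 221.] [110. 264.]
turq [542. 331.] [  7. 360.]
smally [446. 282.] [-82. 298.]
jar [345. 431.] [-202.  432.]
tray [761. 194.] [243. 256.]
rack [ 437. -212.] [ -21. -193.]
[  9.73972042 216.01247151]
```

```bash
python3 -m jog '{"rotation":[[0,0,5.3],[0,0,5.3],[0,0,5.3],[0,0,5.3],[0,0,5.3],[0,0,5.3],[0,0,5.3],[0,0,5.3],[0,0,5.3],[0,0,5.1]],"slide":[[0.016,0.041,0],[0.016,0.041,0],[0.016,0.041,0],[0.016,0.041,0],[0.016,0.041,0],[0.016,0.041,0],[0.016,0.041,0],[0.016,0.041,0],[0.016,0.041,0],[0.016,0.041,0]],"grip":[0.03,0.03,0.03,0.03,0.03,0.03,0.03,0.03,0.03,0.03]}' 30
```

```text
t: 1.4
ee_pos: [381.0, -166.4, 251.6]
tool_rot: [0.428, -0.558, 0.565, -0.431]
force: [1.9, -0.6, 0.7]
gripper_width: 30.3
```

```bash
python3 -m jog '{"rotation":[[0,0,0],[0,0,0],[0,0,0],[0,0,0],[0,0,0],[0,0,0],[0,0,0],[0,0,0],[0,0,0],[0,0,0]],"slide":[[0.016,0.041,0],[0.016,0.041,0],[0.016,0.041,0],[0.016,0.041,0],[0.016,0.041,0],[0.016,0.041,0],[0.016,0.041,0],[0.016,0.041,0],[0.016,0.041,0],[0.016,0.041,0]],"grip":[0.03,0.03,0.03,0.03,0.03,0.03,0.03,0.03,0.03,0.03]}'
python3 - <<'E'
from h import *
z=R.from_quat(observe()['tool_rot']).as_matrix(); print(z.round(3),np.degrees(np.arctan2(z[1,2],z[0,2])))
E
```

```text
t: 2.4
ee_pos: [545.8, 262.7, 255.6]
tool_rot: [0.426, -0.554, 0.567, -0.435]
force: [1.0, -0.6, 0.5]
gripper_width: 30.3
[[-0.258  0.022  0.966]
 [-0.966 -0.007 -0.258]
 [ 0.001 -1.     0.023]] -14.932735809379064
```

```bash
python3 -m jog '{"rotation":[[0,0.6,-0.8],[0,0.6,-0.8],[0,0,0],[0,0,0],[0,0,0],[0,0,0]],"slide":[[-0.003,-0.010,-0.035],[-0.003,-0.010,-0.035],[0,0,-0.035],[0,0,-0.030],[0,0,-0.020],[0,0,0]],"grip":[0.03,0.03,0.03,0.03,0.03,0.03]}'
python3 - <<'E'
from h import *
z=R.from_quat(observe()['tool_rot']).as_matrix(); print(z.round(3),np.degrees(np.arctan2(z[1,2],z[0,2])))
for n in ("scene","top"):
    im=capture(n)
    u0,v0=(270,150) if n=='scene' else (120,130)
    cv2.imwrite(f'pics/a_{n}.png',cv2.resize(im[v0:v0+190,u0:u0+260,::-1],None,fx=3,fy=3,interpolation=0))
E
```

```text
t: 3.0
ee_pos: [543.2, 251.4, 98.9]
tool_rot: [0.423, -0.562, 0.567, -0.428]
force: [-0.2, -1.4, 0.3]
gripper_width: 29.8
[[-0.276  0.01   0.961]
 [-0.961 -0.001 -0.276]
 [-0.002 -1.     0.01 ]] -16.05200623936913
```

View pics/a_scene.png

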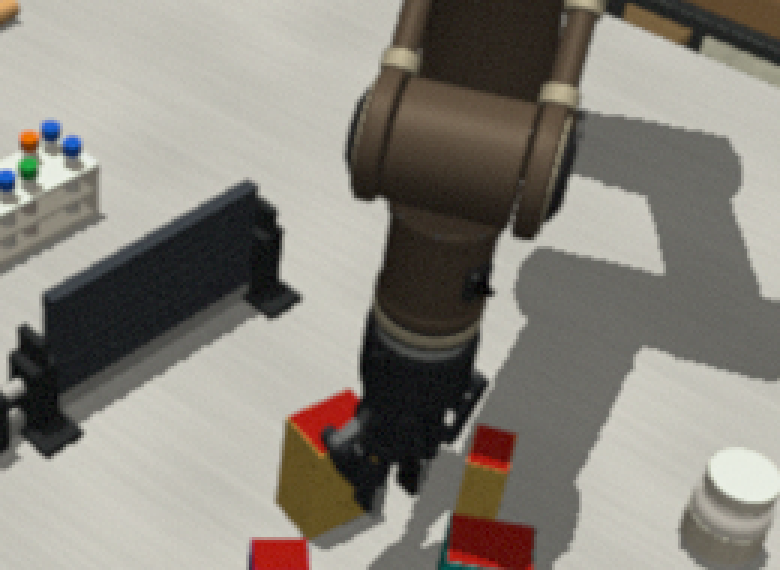

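View pics/a_top.png

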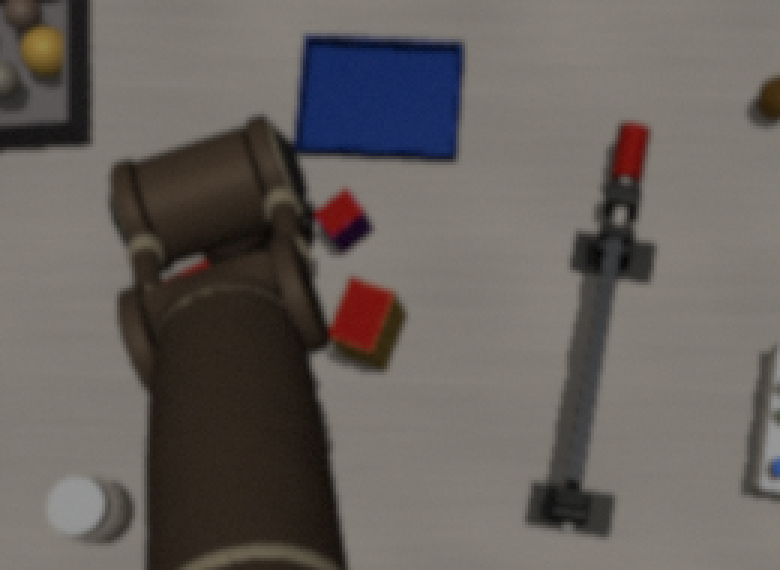

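The two fingertips stand about 30 mm behind the block's wide face and are centred on it, clear of the neighbouring blocks. Next I move up to contact and start tipping.

```bash
python3 -m jog '{"rotation":[[0,0,0],[0,0,0],[0,0,0],[0,0,0],[0,0,0]],"slide":[[-0.0034,-0.0115,0],[-0.0034,-0.0115,0],[-0.002,-0.0067,0],[-0.002,-0.0067,0],[-0.002,-0.0067,0]],"grip":[0.03,0.03,0.03,0.03,0.03]}';  python3 -m jog '{"rotation":[[0,0,0],[0,0,0],[0,0,0]],"slide":[[-0.002,-0.0067,0],[-0.002,-0.0067,0],[-0.002,-0.0067,0]],"grip":[0.03,0.03,0.03]}'
```

```text
t: 3.6
ee_pos: [537.0, 207.9, 109.6]
tool_rot: [0.416, -0.561, 0.569, -0.435]
force: [1.0, 1.2, 0.8]
gripper_width: 30.3
t: 3.9
ee_pos: [531.2, 186.0, 110.8]
tool_rot: [0.415, -0.56, 0.57, -0.435]
force: [-0.1, 0.3, 0.6]
gripper_width: 29.9
```

Run:
```python
from h import *
for n in ("scene",):
    im=capture(n)
    u0,v0=(270,150) if n=='scene' else (120,130)
    cv2.imwrite(f'pics/b_{n}.png',cv2.resize(im[v0:v0+190,u0:u0+260,::-1],None,fx=3,fy=3,interpolation=0))
print(observe()['ee_pos'],observe()['force'])
```

```text
[530.53177607 184.93459134 110.49810732] [-0.10983868 -1.21721604  0.69643379]
```

View pics/b_scene.png

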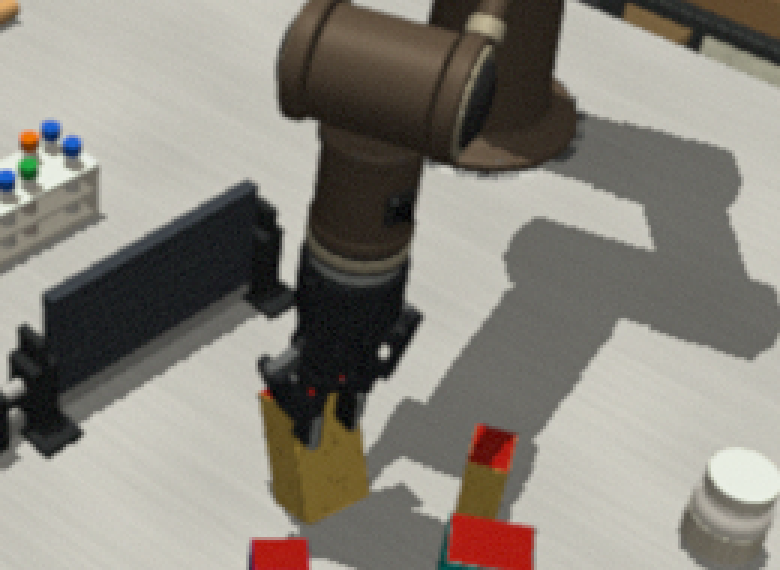

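The block is leaning towards the slate, with the fingertips high on its back face. I keep pushing gently.

```bash
python3 -m jog '{"rotation":[[0,0,0],[0,0,0],[0,0,0],[0,0,0]],"slide":[[-0.002,-0.0067,-0.002],[-0.002,-0.0067,-0.002],[-0.002,-0.0067,-0.002],[0,0,0]],"grip":[0.03,0.03,0.03,0.03]}';  python3 - <<'E'
from h import *
im=capture("scene")
u0,v0=(270,150)
cv2.imwrite(f'pics/c_scene.png',cv2.resize(im[v0:v0+190,u0:u0+260,::-1],None,fx=3,fy=3,interpolation=0))
E
```

```text
t: 4.35
ee_pos: [522.8, 162.2, 102.8]
tool_rot: [0.416, -0.561, 0.57, -0.434]
force: [-0.0, -0.5, 0.4]
gripper_width: 29.9
```

View pics/c_scene.png

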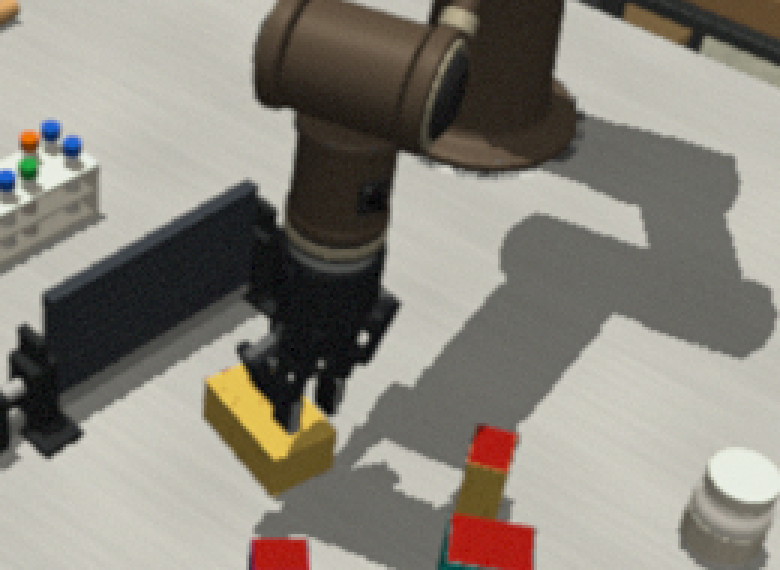

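```bash
python3 -m jog '{"rotation":[[0,0,0],[0,0,0],[0,0,0],[0,0,0],[0,0,0]],"slide":[[0.004,0.012,0.005],[0.004,0.015,0],[0.004,0.015,0],[0.004,0.014,0],[0,0,0]],"grip":[0.03,0.03,0.03,0.03,0.03]}';  python3 - <<'E'
from h import *
import pickle
D={}
for n in ("scene","top"):
    D[n]=capture(n)
    for i,r in enumerate(cut_out(n,"tuff")):
        D[n,"tuff",i]=r; print(n,i,r['score'],r['box'])
    im=np.ascontiguousarray(D[n][:,:,::-1])
    for k,v in D.items():
        if isinstance(k,tuple) and k[0]==n:
            cs,_=cv2.findContours(v['pixels'].astype(np.uint8),0,1); cv2.drawContours(im,cs,-1,(255,255,0),1)
    u0,v0=(270,150) if n=='scene' else (120,130)
    cv2.imwrite(f'pics/d_{n}.png',cv2.resize(im[v0:v0+190,u0:u0+260],None,fx=3,fy=3,interpolation=0))
pickle.dump(D,open('d1.pkl','wb'))
E
```

```text
t: 4.9
ee_pos: [541.9, 225.7, 109.4]
tool_rot: [0.415, -0.56, 0.569, -0.436]
force: [-0.4, 0.0, -0.2]
gripper_width: 30.1
scene 0 0.77 [419.7, 288.1, 444.1, 321.7]
scene 1 0.73 [351.2, 326.1, 372.6, 359.8]
scene 2 0.7 [338.5, 269.4, 378.4, 315.2]
scene 3 0.6 [413.2, 320.1, 445.3, 370.3]
top 0 0.74 [252.6, 230.1, 291.4, 263.4]
top 1 0.56 [188.1, 218.7, 199.1, 222.8]
```

View pics/d_scene.png

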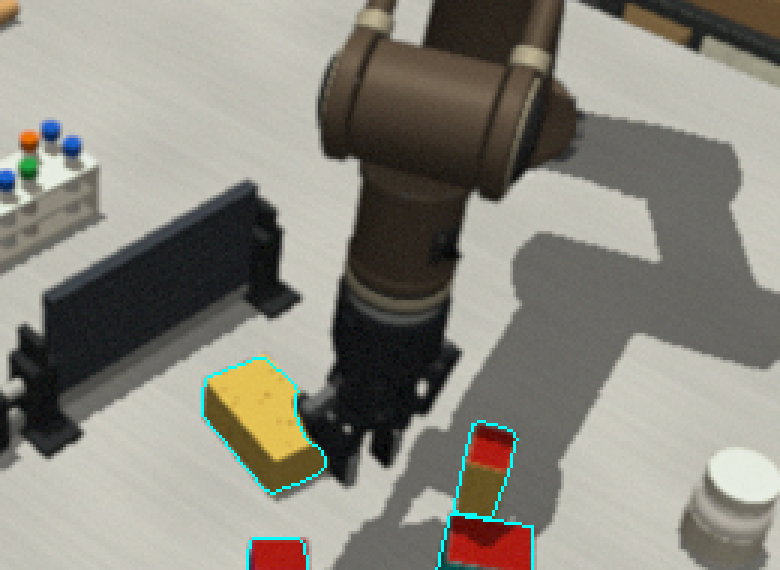

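View pics/d_top.png

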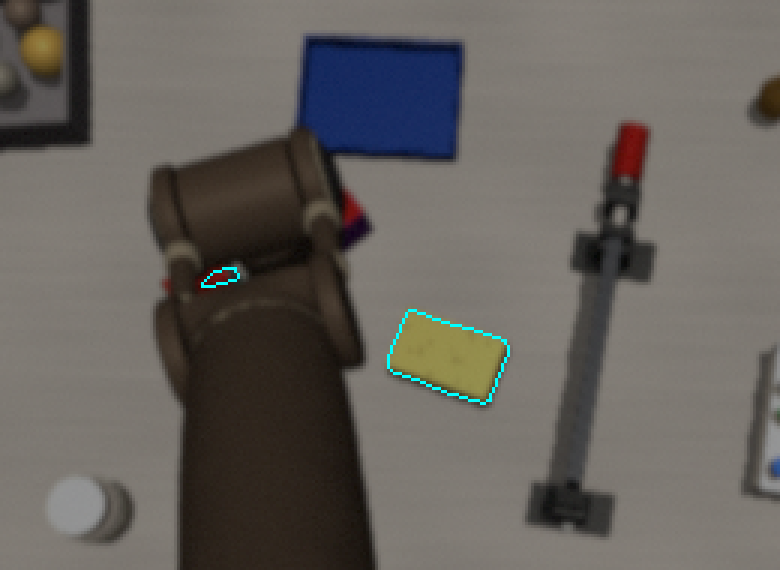

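Run:
```python
from fit import *
D=pickle.load(open('d1.pkl','rb'))
p0=back('top',[[270,248]],22)[0]
T=[([-30,-50,0],[30,50,45])]
for nm,ms in (('top',[('top',D['top','tuff',0]['pixels'])]),):
    p,c=fit(T,ms,[p0[0],p0[1],-.27]); print(nm,p,np.degrees(p[2]),c)
    yc=-.142;C=np.array([484.1,-23.2]); d=p[:2]-C; cc,s=np.cos(yc),np.sin(yc); print('clampframe',cc*d[0]+s*d[1],-s*d[0]+cc*d[1],np.degrees(p[2]-yc))
    print('rear end centre',p[:2]+50*np.array([-np.sin(p[2]),np.cos(p[2])]))
```

```text
top [ 4.98806335e+02  1.14976044e+02 -2.93263170e-01] -16.80274195301804 0.03770098005930037
clampframe -4.996810468180442 138.86658110024078 -8.66674126216035
rear end centre [513.26021542 162.84132737]
```

```bash
python3 -m jog '{"rotation":[[0,0.5,3.5],[0,0.5,3.5],[0,0,0],[0,0,0],[0,0,0]],"slide":[[-0.008,0.001,-0.018],[-0.008,0.001,-0.020],[-0.006,0.001,-0.018],[0,0,-0.012],[0,0,0]],"grip":[0.03,0.03,0.03,0.03,0.03]}'
cat > st.py <<'E'
from h import *
o=observe();M=R.from_quat(o['tool_rot']).as_matrix()
yc=-.142;C=np.array([484.1,-23.2]); d=o['ee_pos'][:2]-C; cc,s=np.cos(yc),np.sin(yc)
F=o['force']
print('clamp x,y',cc*d[0]+s*d[1],-s*d[0]+cc*d[1],'z',o['ee_pos'][2],'yaw rel',np.degrees(np.arctan2(M[1,2],M[0,2])-yc),'ydir',M[:,1].round(3),'zz',M[2,2].round(3),'F',F.round(2),'Fn',round(-s*F[0]+cc*F[1],2),'t',o['t'])
E
python3 st.py
```

```text
t: 5.6
ee_pos: [517.9, 223.1, 39.5]
tool_rot: [0.454, -0.538, 0.538, -0.463]
force: [0.5, 0.6, -0.6]
gripper_width: 30.0
clamp x,y -1.4179266575019227 248.5573771728856 z 39.48168362481047 yaw rel -0.9444733571307813 ydir [ 0.011  0.008 -1.   ] zz 0.009 F [ 0.48  0.62 -0.59] Fn 0.68 t 5.6
```

```bash
python3 -m jog '{"rotation":[[0,0.2,0.9],[0,0,0],[0,0,0],[0,0,0],[0,0,0],[0,0,0]],"slide":[[-0.0014,-0.010,0],[-0.0014,-0.010,0],[-0.0014,-0.010,-0.001],[-0.001,-0.007,0],[-0.0008,-0.006,0],[-0.0008,-0.006,0]],"grip":[0.03,0.03,0.03,0.03,0.03,0.03]}'; python3 st.py
```

```text
t: 6.2
ee_pos: [513.9, 171.3, 41.0]
tool_rot: [0.457, -0.535, 0.535, -0.468]
force: [-0.4, 2.4, -1.9]
gripper_width: 29.8
clamp x,y 1.9745271732290597 196.792124551425 z 41.00982082779518 yaw rel -0.18995307321038726 ydir [ 0.012  0.01  -1.   ] zz 0.011 F [-0.36  2.35 -1.9 ] Fn 2.28 t 6.2
```

```bash
python3 -m jog '{"rotation":[[0,0,0],[0,0,0],[0,0,0],[0,0,0],[0,0,0],[0,0,0]],"slide":[[-0.0012,-0.006,0],[-0.0012,-0.006,0],[-0.0012,-0.006,-0.0005],[-0.0012,-0.006,0],[-0.0012,-0.006,-0.0005],[0,0,0]],"grip":[0.03,0.03,0.03,0.03,0.03,0.03]}'; python3 st.py
python3 - <<'E'
from fit import *
D={'top':capture('top')}
rs=cut_out('top','tuff')
T=[([-30,-50,0],[30,50,45])]
r=min(rs,key=lambda r:abs((r['box'][0]+r['box'][2])/2-285)); print(r['score'],r['box'])
p0=back('top',[[(r['box'][0]+r['box'][2])/2,(r['box'][1]+r['box'][3])/2]],22)[0]
p,c=fit(T,[('top',r['pixels'])],[p0[0],p0[1],-.2]); 
yc=-.142;C=np.array([484.1,-23.2]); d=p[:2]-C; cc,s=np.cos(yc),np.sin(yc); print(p,c,'clampframe',cc*d[0]+s*d[1],-s*d[0]+cc*d[1],np.degrees(p[2]-yc))
cv2.imwrite('pics/e_top.png',cv2.resize(D['top'][130:320,120:380,::-1],None,fx=3,fy=3,interpolation=0))
E
```

```text
t: 6.8
ee_pos: [508.0, 139.8, 41.0]
tool_rot: [-0.455, 0.535, -0.535, 0.469]
force: [0.2, 1.3, -0.1]
gripper_width: 29.7
clamp x,y 0.6311867452108473 164.70003379557656 z 40.9975081210739 yaw rel -0.3028527192682311 ydir [ 0.014  0.012 -1.   ] zz 0.012 F [ 0.23  1.3  -0.1 ] Fn 1.32 t 6.8
0.87 [277.9, 233.5, 301.5, 261.1]
[ 4.98067689e+02  5.73206443e+01 -1.65648686e-01] 0.586038694606051 clampframe 2.4315591377993258 81.68695140849795 -1.3549698970821062
```

View pics/e_top.png

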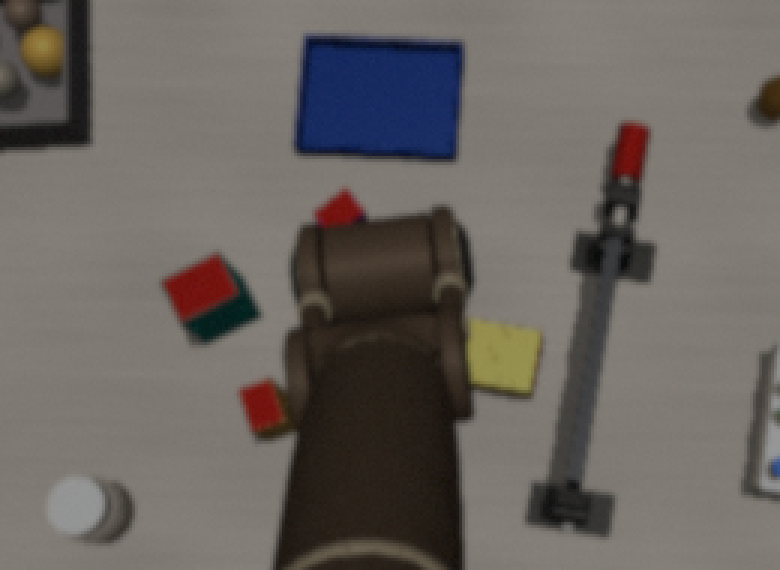

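```bash
python3 -m jog '{"rotation":[[0,0,0.1],[0,0,0.1],[0,0,0.1],[0,0,0],[0,0,0],[0,0,0]],"slide":[[-0.0011,-0.006,0],[-0.0011,-0.006,0],[-0.0011,-0.006,-0.0005],[-0.0011,-0.006,0],[-0.0011,-0.006,-0.0005],[0,0,0]],"grip":[0.03,0.03,0.03,0.03,0.03,0.03]}'; python3 st.py
```

```text
t: 7.5
ee_pos: [504.0, 108.7, 40.7]
tool_rot: [0.456, -0.533, 0.534, -0.472]
force: [0.5, 1.7, -0.1]
gripper_width: 30.1
clamp x,y 1.0325803348093103 133.35251711387633 z 40.74864281404149 yaw rel 0.0771931609679005 ydir [ 0.018  0.014 -1.   ] zz 0.016 F [ 0.49  1.69 -0.15] Fn 1.74 t 7.5
```

```bash
python3 -m jog '{"rotation":[[0,0,0],[0,0,0],[0,0,0],[0,0,0]],"slide":[[-0.0006,-0.003,0],[-0.0006,-0.003,0],[-0.0006,-0.003,0],[0,0,0]],"grip":[0.03,0.03,0.03,0.03]}'; python3 st.py;  python3 - <<'E'
from h import *
for n in ("scene","top"):
    im=capture(n)
    u0,v0=(270,150) if n=='scene' else (190,170)
    cv2.imwrite(f'pics/f_{n}.png',cv2.resize(im[v0:v0+150,u0:u0+160,::-1],None,fx=4,fy=4,interpolation=0))
E
```

```text
t: 7.9
ee_pos: [502.1, 98.7, 40.7]
tool_rot: [0.456, -0.533, 0.534, -0.472]
force: [1.0, 1.5, 1.0]
gripper_width: 29.6
clamp x,y 0.5666778211667349 123.19817091692256 z 40.718403821376164 yaw rel 0.07154856544140328 ydir [ 0.018  0.014 -1.   ] zz 0.016 F [0.99 1.54 1.  ] Fn 1.67 t 7.9
```

View pics/f_top.png

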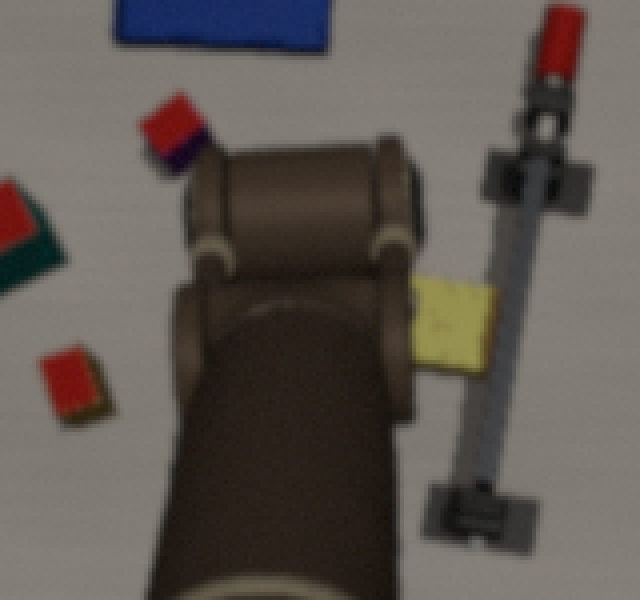

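View pics/f_scene.png

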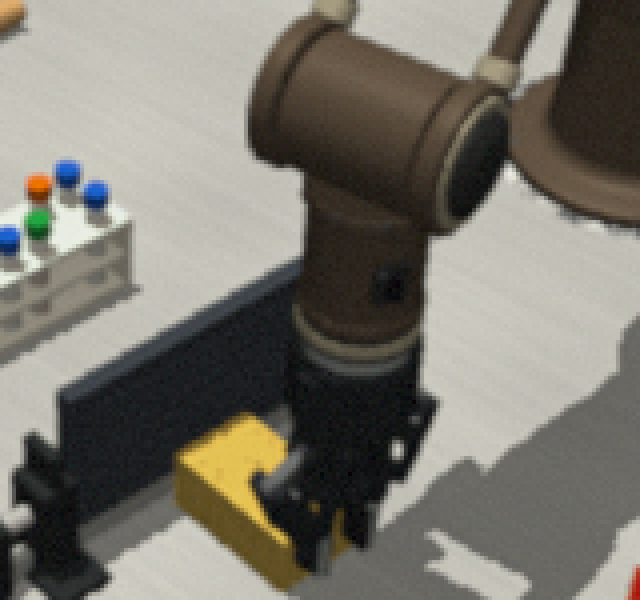

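```bash
python3 -m jog '{"rotation":[[0,0,0],[0,0,0]],"slide":[[-0.0002,-0.0015,0],[-0.0002,-0.0015,0]],"grip":[0.03,0.03]}'>/dev/null; python3 st.py;  python3 -m jog '{"rotation":[[0,0,0]],"slide":[[-0.0002,-0.0015,0]],"grip":[0.03]}'>/dev/null; python3 st.py
```

```text
clamp x,y 0.4548285415633515 120.52265432746965 z 40.58508051801187 yaw rel 0.08917080023702287 ydir [ 0.018  0.014 -1.   ] zz 0.016 F [0.79 2.41 0.48] Fn 2.49 t 8.2
clamp x,y 0.4408648655952625 119.10571768602289 z 40.59925689048388 yaw rel 0.09109572379115108 ydir [ 0.018  0.014 -1.   ] zz 0.016 F [0.07 2.39 1.63] Fn 2.37 t 8.3
```

```bash
python3 -m jog '{"rotation":[[0,0,0]],"slide":[[-0.0001,-0.001,0]],"grip":[0.03]}'>/dev/null; python3 st.py;  python3 -m jog '{"rotation":[[0,0,0]],"slide":[[-0.0001,-0.001,0]],"grip":[0.03]}'>/dev/null; python3 st.py
```

```text
clamp x,y 0.45132117511613856 118.10344805582828 z 40.60277193510465 yaw rel 0.08963562253920247 ydir [ 0.018  0.015 -1.   ] zz 0.016 F [0.37 2.8  1.32] Fn 2.83 t 8.4
clamp x,y 0.5300609354058032 117.24446575570836 z 40.63714866101486 yaw rel 0.07270633669687782 ydir [ 0.018  0.015 -1.   ] zz 0.016 F [1.39 6.62 0.32] Fn 6.76 t 8.5
```

```bash
python3 -m jog '{"rotation":[[0,0,0]],"slide":[[-0.0001,-0.001,0]],"grip":[0.03]}'>/dev/null; python3 st.py
```

```text
clamp x,y 0.93567247065603 117.11340911564484 z 40.69543534219453 yaw rel -0.018980313973794148 ydir [ 0.019  0.017 -1.   ] zz 0.017 F [ 3.21  8.47 -0.83] Fn 8.84 t 8.6
```

Force rose from about 2.5 N to 8.8 N and motion stalled at the expected distance, so the block has reached the slate. I back off and check.

```bash
python3 -m jog '{"rotation":[[0,0,0],[0,0,0],[0,0,0],[0,0,0],[0,0,0],[0,0,0],[0,0,0],[0,0,0]],"slide":[[0.0003,0.003,0],[0.002,0.015,0],[0.003,0.018,0],[0,0.005,0.030],[0,0.015,0.040],[0,0.035,0.020],[0,0.040,0],[0,0.040,0]],"grip":[0.03,0.03,0.03,0.03,0.03,0.03,0.03,0.03]}'; python3 st.py
cat > look.py <<'E'
from fit import *
import sys
T=[([-30,-50,0],[30,50,45])]
ims={}
for n,u in (('top',295),('scene',330)):
    im=capture(n); ims[n]=im
    rs=cut_out(n,'tuff'); r=min(rs,key=lambda r:abs((r['box'][0]+r['box'][2])/2-u)); print(n,r['score'],r['box'])
    p0=[490,33]
    p,c=fit(T,[(n,r['pixels'])],[p0[0],p0[1],-.15])
    yc,C=(-.142,np.array([484.1,-23.2])) if n=='top' else (-.1385,np.array([485.8,-25.5]))
    d=p[:2]-C; cc,s=np.cos(yc),np.sin(yc); print(p,c,'clampframe',cc*d[0]+s*d[1],-s*d[0]+cc*d[1],np.degrees(p[2]-yc))
    u0,v0=(270,180) if n=='scene' else (230,180)
    cv2.imwrite(f'pics/{sys.argv[1]}_{n}.png',cv2.resize(im[v0:v0+140,u0:u0+140,::-1],None,fx=4,fy=4,interpolation=0))
    cv2.imwrite(f'pics/{sys.argv[1]}_{n}_full.png',im[:,:,::-1])
E
python3 look.py g
```

```text
t: 9.4
ee_pos: [500.8, 258.6, 129.9]
tool_rot: [0.46, -0.535, 0.535, -0.464]
force: [-0.0, -0.1, -0.3]
gripper_width: 30.0
clamp x,y -23.297906192713253 281.31975648468693 z 129.89358005515115 yaw rel -0.2558795127881179 ydir [ 0.005  0.003 -1.   ] zz 0.004 F [-0.01 -0.13 -0.32] Fn -0.13 t 9.4
top 0.6 [280.4, 232.0, 317.8, 263.4]
[ 4.95512090e+02  3.41952170e+01 -1.65309058e-01] 0.052186667137569795 clampframe 3.174467834659021 58.43260635218492 -1.3355106464035957
scene 0.6 [312.7, 251.2, 356.4, 299.6]
[ 4.96563977e+02  2.80319284e+01 -1.68537119e-01] 0.04044534668668305 clampframe 3.270412053199613 54.505366403981064 -1.7210001657469167
```

View pics/g_top.png

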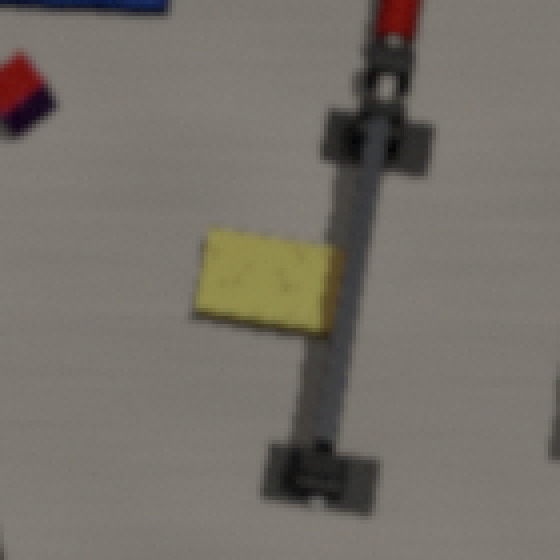

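View pics/g_scene.png

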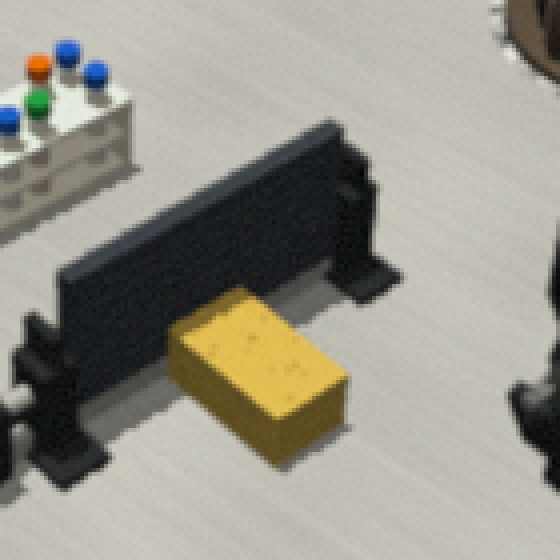

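```bash
cat > edge.py <<'E'
from h import *
import sys
pre=sys.argv[1]
def W(C,yaw,p):
    c,s=np.cos(yaw),np.sin(yaw); return np.array([C[0]+c*p[0]-s*p[1],C[1]+s*p[0]+c*p[1],p[2]])
def refine(n,A,B,h=4):
    im=cv2.imread(f'pics/{pre}_{n}_full.png').astype(np.float32).sum(2); im=cv2.GaussianBlur(im,(0,0),.7)
    a,b=proj(n,A)[0],proj(n,B)[0]; t=(b-a)/np.linalg.norm(b-a); nn=np.array([-t[1],t[0]])
    ks=np.linspace(.1,.9,60); off=np.arange(-h,h+.01,.1); pts=[]
    prof=[]
    for k in ks:
        q=a+k*(b-a)+off[:,None]*nn
        prof.append(cv2.remap(im,q[:,0].astype(np.float32)[None],q[:,1].astype(np.float32)[None],1)[0])
    g=np.gradient(np.array(prof),axis=1); sg=np.sign(g.mean(0)[np.argmax(abs(g.mean(0)))])
    for k,row in zip(ks,g*sg):
        i=np.argmax(row); w=np.clip(row[max(0,i-10):i+11],0,None); pts.append(a+k*(b-a)+(off[max(0,i-10):i+11]@w/w.sum())*nn)
    pts=np.array(pts)
    l=cv2.fitLine(pts.astype(np.float32),cv2.DIST_HUBER,0,.01,.01).ravel()
    P=back(n,[l[2:]-20*l[:2],l[2:]+20*l[:2]],A[2]); d=P[1]-P[0]; nv=np.array([-l[1],l[0]]); rms=np.sqrt(np.median(((pts-l[2:])@nv)**2))
    return np.degrees(np.arctan2(d[1],d[0]))%180,rms,P.mean(0)
for n,C,yc,p in (('top',(484.1,-23.2),-.142,(495.5,34.2,-.165)),('scene',(485.8,-25.5),-.1385,(496.6,28,-.168))):
    for nm,a,b in (('top back',(-105,-7,130),(105,-7,130)),('top front',(-105,7,130),(105,7,130)),('bottom back',(-100,-7,20),(100,-7,20)),('bottom front',(-100,7,20),(-40,7,20))):
        print(n,'slab',nm,refine(n,W(C,yc,a),W(C,yc,b)))
    for nm,a,b in (('x+',(30,-50,45),(30,50,45)),('x-',(-30,-50,45),(-30,50,45)),('rear',(-30,50,45),(30,50,45)),('front',(-30,-50,45),(30,-50,45))):
        print(n,'tuff',nm,refine(n,W(p[:2],p[2],a),W(p[:2],p[2],b)))
E
python3 edge.py g
```

```text
top slab top back (np.float64(171.4918941078707), np.float64(0.15832866317612956), array([476.67991278, -30.01760238, 130.        ]))
top slab top front (np.float64(172.00706576812775), np.float64(0.09165346304180907), array([482.78187675,  -6.70052266, 130.        ]))
top slab bottom back (np.float64(171.74860038804647), np.float64(0.09486771891534544), array([470.81454822, -28.43640116,  20.        ]))
top slab bottom front (np.float64(171.94836724000137), np.float64(0.05188610993775859), array([421.02775974, -17.20875537,  20.        ]))
top tuff x+ (np.float64(82.1890342891194), np.float64(0.3696379427322961), array([529.62260557,  31.50331313,  45.        ]))
top tuff x- (np.float64(81.26423798678915), np.float64(0.14701945129679952), array([465.99164161,  41.73424142,  45.        ]))
top tuff rear (np.float64(172.9199084111847), np.float64(0.13854670121554444), array([508.16257005,  86.21702352,  45.        ]))
top tuff front (np.float64(170.85767680825126), np.float64(0.06715698695899462), array([489.269087  ,  -5.69583011,  45.        ]))
scene slab top back (np.float64(171.6
[... 341 characters left out ...]
1211, -25.60424351,  20.        ]))
scene slab bottom front (np.float64(171.69251672346755), np.float64(0.1366198398062045), array([416.2444115 ,  -7.93136914,  20.        ]))
scene tuff x+ (np.float64(82.05935040782431), np.float64(0.12537691033408566), array([527.71480561,  28.56572041,  45.        ]))
scene tuff x- (np.float64(72.42657958709407), np.float64(0.7691083083939549), array([469.38420397,  31.47538959,  45.        ]))
scene tuff rear (np.float64(172.1690914086878), np.float64(0.09189912533320037), array([509.01242206,  81.12975865,  45.        ]))
scene tuff front (np.float64(172.31647391788437), np.float64(0.13326751742094545), array([482.13331306, -17.02328989,  45.        ]))
```

Contact is confirmed and the edges agree to within about 0.5°. A second gentle push at the centre with closed fingers will let the red end seat itself flat on the slate.

```bash
python3 -m jog '{"rotation":[[0,0,0],[0,0,0],[0,0,0],[0,0,0],[0,0,0],[0,0,0],[0,0,0]],"slide":[[0.003,-0.030,0],[0.003,-0.035,0],[0.003,-0.030,-0.015],[0,-0.010,-0.030],[0,0,-0.025],[0,0,-0.015],[0,0,0]],"grip":[0,0,0,0,0,0,0]}'; python3 st.py
```

```text
t: 10.3
ee_pos: [503.5, 136.6, 38.0]
tool_rot: [0.465, -0.536, 0.536, -0.458]
force: [-0.2, 0.1, -0.7]
gripper_width: -0.3
clamp x,y -3.3824407181078797 160.9818772221182 z 38.0494822655062 yaw rel -0.4034982566270185 ydir [-0.007 -0.007 -1.   ] zz -0.006 F [-0.23  0.08 -0.74] Fn 0.05 t 10.3
```

```bash
python3 -m jog '{"rotation":[[0,0,0.4],[0,0,0],[0,0,0],[0,0,0],[0,0,0],[0,0,0]],"slide":[[0.003,-0.006,0.001],[0.002,-0.008,0.001],[-0.0015,-0.010,0],[-0.001,-0.007,0],[-0.0004,-0.003,0],[0,0,0]],"grip":[0,0,0,0,0,0]}'; python3 st.py
```

```text
t: 10.9
ee_pos: [507.2, 97.0, 43.1]
tool_rot: [0.466, -0.533, 0.536, -0.46]
force: [0.0, -1.0, -0.6]
gripper_width: 0.3
clamp x,y 5.9028318345466495 122.27400801924067 z 43.14786920095349 yaw rel -0.08830104118441759 ydir [-0.004 -0.008 -1.   ] zz -0.003 F [ 0.03 -1.   -0.64] Fn -0.99 t 10.9
```

```bash
python3 -m jog '{"rotation":[[0,0,0],[0,0,0]],"slide":[[-0.0008,-0.002,0],[-0.0006,-0.0015,0]],"grip":[0,0]}'>/dev/null; python3 st.py; python3 -m jog '{"rotation":[[0,0,0]],"slide":[[-0.0003,-0.001,0]],"grip":[0]}'>/dev/null; python3 st.py
```

```text
clamp x,y 5.333084686129009 118.74041886740054 z 43.705442979729774 yaw rel -0.0707580904422035 ydir [-0.003 -0.008 -1.   ] zz -0.002 F [-0.11  0.27 -0.03] Fn 0.25 t 11.1
clamp x,y 5.093792693351752 117.80907681327972 z 43.74529890624213 yaw rel -0.048297578243106654 ydir [-0.003 -0.008 -1.   ] zz -0.002 F [-0.94 -0.01 -0.41] Fn -0.14 t 11.2
```

```bash
python3 -m jog '{"rotation":[[0,0,0]],"slide":[[-0.0003,-0.001,0]],"grip":[0]}'>/dev/null; python3 st.py; python3 -m jog '{"rotation":[[0,0,0]],"slide":[[-0.0002,-0.0007,0]],"grip":[0]}'>/dev/null; python3 st.py
```

```text
clamp x,y 4.9989806977253615 117.26755115282477 z 43.78499422764067 yaw rel -0.06473340664127042 ydir [-0.002 -0.007 -1.   ] zz -0.001 F [ 0.65  2.96 -0.49] Fn 3.02 t 11.3
clamp x,y 4.964971261277178 117.24143858800659 z 43.76413363195646 yaw rel -0.09246044183112673 ydir [-0.002 -0.006 -1.   ] zz -0.001 F [ 0.67  3.25 -0.76] Fn 3.31 t 11.4
```

```bash
python3 -m jog '{"rotation":[[0,0,0]],"slide":[[-0.0002,-0.0013,0]],"grip":[0]}'>/dev/null; python3 st.py; python3 -m jog '{"rotation":[[0,0,0]],"slide":[[-0.0002,-0.0018,0]],"grip":[0]}'>/dev/null; python3 st.py
```

```text
clamp x,y 5.07892109263565 117.15309252792858 z 43.78238340627749 yaw rel -0.15575581792327378 ydir [-0.001 -0.004 -1.   ] zz -0.0 F [ 0.46  6.82 -1.21] Fn 6.82 t 11.5
clamp x,y 5.167533260340033 117.08125051644024 z 43.83712320241852 yaw rel -0.2552588541319827 ydir [-0. -0. -1.] zz -0.0 F [ 0.24  8.86 -1.13] Fn 8.81 t 11.6
```

The block is firmly seated: 8.8 N purely normal to the slate, with no further motion. I back away and clear.

```bash
python3 -m jog '{"rotation":[[0,0,0],[0,0,0],[0,0,0],[0,0,0],[0,0,0],[0,0,0],[0,0,0],[0,0,0],[0,0,0],[0,0,0]],"slide":[[0.0003,0.003,0],[0.002,0.015,0],[0.003,0.018,0],[0,0.005,0.030],[0,0.015,0.045],[0,0.030,0.045],[0,0.035,0.030],[0,0.035,0.010],[0,0,0],[0,0,0]],"grip":[0,0,0,0,0,0,0,0,0,0]}'; python3 st.py; python3 look.py k; python3 edge.py k | grep -v "slab bottom"
```

```text
t: 12.6
ee_pos: [507.5, 256.0, 207.4]
tool_rot: [0.465, -0.534, 0.535, -0.461]
force: [-0.1, 0.3, -0.3]
gripper_width: -0.0
clamp x,y -16.359262496173113 279.75017544602565 z 207.4248198616664 yaw rel -0.06392719106303556 ydir [-0.005 -0.005 -1.   ] zz -0.004 F [-0.11  0.28 -0.28] Fn 0.26 t 12.6
top 0.6 [283.0, 233.8, 315.8, 264.4]
[ 4.96007406e+02  3.56921830e+01 -1.58799220e-01] 0.05785092909863845 clampframe 3.4529435167298494 59.9846040984799 -0.9625243882245856
scene 0.76 [311.2, 249.9, 353.9, 298.5]
[ 4.97697082e+02  2.93179978e+01 -1.61715422e-01] 0.027459041283328187 clampframe 4.21511503080094 55.93555446606767 -1.3301457191458244
top slab top back (np.float64(171.48446723282044), np.float64(0.18321464820163014), array([478.12443243, -30.27184859, 130.        ]))
top slab top front (np.float64(171.98142056033976), np.float64(0.09747588626257869), array([482.78008079,  -6.71255974, 130.        ]))
top tuff x+ (np.float64(82.6571685372295), np.float64(0.47282210632337207), array([529.39072391,  31.3255419 ,  45.        ]))
top tuff x- (np.float64(81.17379447633935), np.float64
[... 602 characters left out ...]
    ]))
scene tuff x+ (np.float64(82.17142729607286), np.float64(0.12364294559209012), array([526.75301892,  21.78767611,  45.        ]))
scene tuff x- (np.float64(0.0), np.float64(nan), array([  187.79103757, -2277.30941321,    45.        ]))
scene tuff rear (np.float64(172.00820349041973), np.float64(0.09030655284932108), array([509.00424517,  81.10452228,  45.        ]))
scene tuff front (np.float64(171.59933307889366), np.float64(0.12596581334094414), array([489.21218065, -17.8308303 ,  45.        ]))edge.py:16: RuntimeWarning: invalid value encountered in scalar divide
  i=np.argmax(row); w=np.clip(row[max(0,i-10):i+11],0,None); pts.append(a+k*(b-a)+(off[max(0,i-10):i+11]@w/w.sum())*nn)
```

View pics/k_scene_full.png

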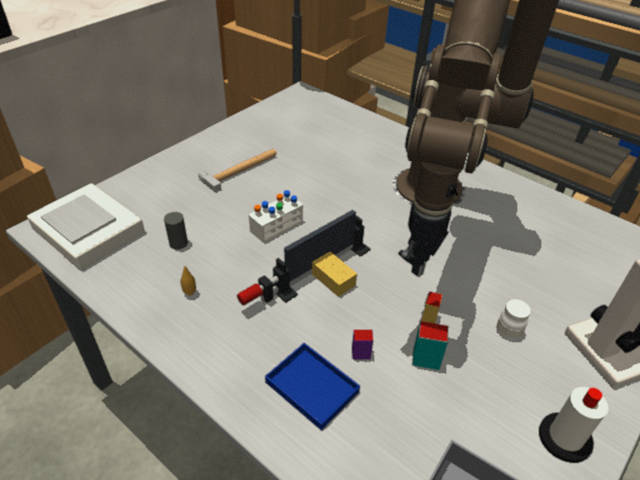

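View pics/k_top.png

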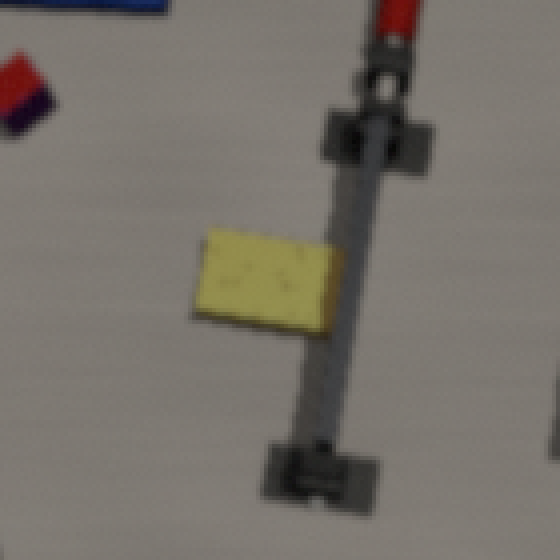

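The block lies at about (334,272) in the scene view with its red end against the slate. The slab and block edges are parallel to within about 0.5°. Everything else is where it was, and the gripper is raised and clear.

```bash
python3 -c "
from workcell import bot
print(bot.close_job())"
```

```text
the job is handed in; nothing more can be done
None
```

I tipped the tuff block towards the slate with two fingertips, then slid it along the bench until its red end met the slate face. I followed with a second gentle push at the centre, using closed fingers, to seat it flat. I never gripped or lifted the block.

**What the last checks showed**
- **Contact:** both pushes stalled at the same distance from the slate, at about 8.8 N. On the second push that force was square to the face.
- **Squareness:** the sharpest edge fits (scene camera) put the block within about 0.5° of the slab. Other checks disagreed: the outline fits gave about 1.0–1.3°, and some blurred top-camera edges scattered by up to about 1.5°. One edge fit failed outright.
- **Gap:** the outline fits were 1–3 mm either side of flush, about the camera calibration error. I relied on the force stall as proof of contact.
- **Everything else:** the other objects looked unmoved when I compared the pictures by eye. The gripper finished more than 150 mm from the block at 207 mm height, with no force on it, at 12.6 s on the clock.

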